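Hardness check on a bronze bushing

ROBOT

A 7-joint arm with a two-finger parallel gripper is mounted at the origin on the work surface. World frame = base frame: x ahead of the robot, y to its left, z up, the work surface at z = 0. Lengths are in m, angles in rad, forces in N, time in s.
With the tool pointing down it reaches from about 0.4 to 0.85 m from the base axis. Payload 10.4 kg.
Tool frame: the origin (TCP) lies on the centre line of the jaws, within the pads' length; the fingertips stand 17 mm ahead of it and the grasp point (between the pads) lies 2 mm behind it; z points along the fingers, y is the line along which they close (so a half turn about z gives the same grasp; the last joint's range is limited). The gripper opens to 85 mm and grips with 20 to 120 N. Pads are 22 mm wide; open, the fingers measure 114 mm over their backs; the gripper's body (76 mm by 85 mm) begins 54 mm behind the grasp point. The pads swing forward as they close: fully open they stand 13 mm farther back than shut.
Start: joints at [1.272, 0.332, -0.065, 1.46, 0.022, 1.35, -0.088], TCP at [0.17, -0.601, 0.248] pointing down, gripper open.
Joint ranges: [-2.6, 2.6], [-0.5, 2.12], [-1.47, 1.34], [0.16, 2.42], [-1.27, 4.41], [0.06, 2.06], [-2.6, 2.6]. Speed limits (rad/s): [2.22, 2.22, 2.79, 2.79, 3.14, 3.14, 3.14].

INTERFACE

Orientations are given as a unit quaternion [x, y, z, w].
In Python, from workcell import get_obs, optics, job gives the robot as it stands. The module is installed in compiled form; this text tells all that it offers.
- The arm moves only by the tool send_rows, never from a script. Its argument "plan" is a list that holds one entry, the list of rows, each a list of 7 numbers: the turn, a rotation vector about the tool's x, y, z in units of 1.5 rad (1.0 is 1.5 rad), then the shift along the tool's x, y, z in units of 20 cm (1.0 is 20 cm), then the opening, from 0 (shut) to 1 (fully open). A call has 1 to 20 rows; each row shifts and turns the commanded pose from where the row before left it, along the tool's axes as they then stand; what a row does not reach is not made up. A row lasts 1/12 s, in which the tool goes at most 41.7 mm and 7.16 degrees, less where a joint would pass 70% of its speed; a pose out of reach is approached as far as the arm can. A call with a number of a shift or a turn outside -1 to 1 is refused whole. A call with a gripper value outside its range is refused whole. The fingers move at their own pace and stop on an object; "squeeze" is the grip in N (left out, the last holds). Time passes only in rows, so rows that do not move let the fingers close. It gives the time, the measured TCP pose, the force, the opening and the grip force at its end, in the units of the state.
- get_obs(): the state, without advancing time (a new reading comes with each control period).
- optics.camera(name): name is "scene" or "top"; returns the picture (384x512x3 uint8, red, green, blue); there is no depth.
- optics.get_calibration(name): a dict with "intrinsics" (3x3 intrinsics, pixels), "world_from_camera" (4x4, takes a point from camera to world coordinates). Camera axes: x right, y up, looking along -z (the intrinsics and any distortion apply to the point x, -y, -z); pixel columns grow to the right and rows downward; lengths in m; the calibration is good to about 2 mm. A picture is of the moment at which its call begins. get_calibration takes no time and is no camera call.
- job.hand_in(): hands the job in; it is judged then, once.
The state is a dict: "clock": time; "joint_pos": joint angles; "joint_velocities": joint speeds; "tau": joint torques, N m; "position": TCP position; "ee_rot": TCP orientation; "ft_force": force on the tool from outside, world axes, zero at the start; "torque": the same for the moment, N m; "grip_width": opening from 0.0 (shut) to 1.0 (fully open); "grasp_force": force on a finger pad.
Only numpy, scipy, OpenCV 4.12 (cv2) and the standard library are available. Lean on these libraries where they do the work, as an engineer would, in place of code of your own. Each camera call takes 0.05 s, during which the arm holds its last target. There are 200 camera calls.

TASK

Take the pen-type hardness tester straight up out of its bench stand and check it first on the round steel test block: hold it upright with its sprung orange foot near the middle of the block's top face, pressed lightly until the foot is about half way in (about 5 N), for about a second. Then lift it off and do the same on the blue dye spot on the flange of the one bronze bushing that has a spot: foot centred on the spot, tester upright, foot about half way in, never pressed hard, and finish right there, with the gripper still holding the tester against the spot. Do not touch the other bushings with the tester, and do not shift the bushings, the block or the other things on the bench.

Things in the scene. Friction and masses are not known exactly. Their poses are not given: they have to be found in the camera images.
- tester: loose hardness tester, 0.2 kg, upright nose down in the stand: grey handle 28 (x) x 38 (y) x 84 tall, screen on its -x face, rubber grips on its y sides (hold it across y, 38 wide); below it a steel nose 22 diameter, 42 long, then the orange foot. Origin at the centre of the handle's underside; z up along the tester. Handle top 84 above the origin, tip of the free foot 62 below
- tester_grip (a point): point on the tester's axis to hold it by, 66 above its origin, so 18 below the handle's top and 128 above the tip of the free foot; axes as the tester's
- tester_tip (a point): centre of the flat end (16 diameter) of the sprung foot; it moves with the foot; axes as the tester's
- tester_foot (a joint): how far the sprung foot is pushed up into the nose: 0 = free (20 sticking out of the nose), 0.010 = bottomed. Spring: 2 N to begin moving, then 0.6 N per mm, so 5 N at half way (0.005) and 8 N when bottomed. A black ring on the foot has its lower edge 15 above the tip and reaches the nose at half way
- stand: fixed bench stand holding the tester: steel base 100 x 90 (x, y), aluminium top plate whose top is at 80, with a 28 hole for nose and foot; the handle's underside rests on the plate inside a rim 8 high. Origin: centre of the base's underside. Lift the tester about 75 straight up to clear it
- test_block: loose round polished steel hardness test block, 64 diameter, 16 thick, 0.38 kg, lying flat on the bench; origin at the centre of its underside
- block_face (a point): centre of the test block's top face, z up
- bushing_marked: the bronze flanged bushing with the blue spot, standing flange up, loose, about 3 kg: 100 tall, flange 100 diameter x 22 thick at the top, barrel 80 diameter, through bore 50; origin at the centre of its underside, z up; the spot lies on the +x side
- mark (a point): centre of the blue dye spot, 18 diameter, on the flange's flat top face, 37.5 from the bushing's axis; z up, normal to the face
- bushing_plain1: bronze bushing like the marked one (same sizes and origin) but without the blue spot, standing loose; to be left alone
- bushing_plain2: second unmarked bronze bushing, same sizes; to be left alone
- caliper: digital caliper lying on the bench, 235 x 90 x 14; origin on the bench under its middle; bystander
- dye_bottle: blue jar of layout dye with a black cap, 44 diameter, 80 tall; origin at the centre of its underside; bystander
- v_block: dark steel V-block 75 x 60 x 58 tall; origin at the centre of its underside; bystander
- wrench: steel wrench lying on the bench; bystander
Mind the look-alikes: they are no part of the job. Of the things that look like the tester, the smallest one is meant.

How it is judged:
By the outcome, as a careful person would: the job done as asked, in the order asked, and still so for the second after the job is handed in, while the arm keeps its last pose, push and grip.
It also fails if it takes over 54 s, if anything falls off the work surface, if the arm or the gripper's body presses on something with over 40 N, if the wrist force passes 120 N, or if a joint passes its speed limit or range.

## Working session

There is one attempt and no reset: what is moved stays moved. The work goes in short steps, Python scripts to look and compute and a tool call to move; the robot and the scene stay as the last step left them, time stands still between calls to the robot, and variables do not carry over. Pictures are saved under pics/ and viewed, at most 13 in all, crops included, and the job is handed in when it is done.

Besides the shell and the picture viewer there is one more tool, called as name(argument=value, ...) on one line, values as JSON. send_rows: Moves the arm, as the interface text tells. Its arguments: {"type":"object","properties":{"plan":{"type":"array"},"squeeze":{"type":"number"}},"required":["plan"]}

```bash
mkdir -p pics; python3 - <<'E'
from workcell import get_obs, optics
import cv2,numpy as np
np.set_printoptions(precision=4,suppress=True)
for n in("scene","top"):
    im=optics.camera(n); cv2.imwrite(f"pics/{n}0.png",im[:,:,::-1])
    c=optics.get_calibration(n); print(n,c)
print(get_obs())
E
```

```text
scene {'intrinsics': array([[419.6051,   0.    , 256.4511],
       [  0.    , 419.6051, 197.8315],
       [  0.    ,   0.    ,   1.    ]]), 'world_from_camera': array([[-0.5486, -0.7234,  0.4191,  1.0125],
       [ 0.836 , -0.4825,  0.2613,  0.3166],
       [ 0.0132,  0.4938,  0.8695,  1.1683],
       [ 0.    ,  0.    ,  0.    ,  1.    ]])}
top {'intrinsics': array([[482.1354,   0.    , 247.8506],
       [  0.    , 482.1354, 185.8511],
       [  0.    ,   0.    ,   1.    ]]), 'world_from_camera': array([[ 0.0078,  0.9873, -0.1588,  0.2653],
       [-0.9998,  0.0052, -0.0174, -0.0153],
       [-0.0163,  0.1589,  0.9872,  1.5545],
       [ 0.    ,  0.    ,  0.    ,  1.    ]])}
{'clock': 0.1, 'joint_pos': array([ 1.2724,  0.3328, -0.0647,  1.4608,  0.0216,  1.3499, -0.0885]), 'joint_velocities': array([-0.0031, -0.002 ,  0.0003, -0.0023,  0.0005, -0.0004, -0.001 ]), 'tau': array([  0.0005, -62.675 ,   0.0483, -39.2427,   0.0162,   0.007 ,
         0.    ]), 'position': array([ 0.1701, -0.6011,  0.2476]), 'ee_rot': array([ 0.9905,  0.1375, -0.0001, -0.0006]), 'ft_force': array([-0.1554,  0.1276,  0.0876]), 'torque': array([0.0153, 0.0062, 0.0318]), 'grasp_force': 0.0, 'grip_width': 0.9988665078779934}
```

View pics/scene0.png

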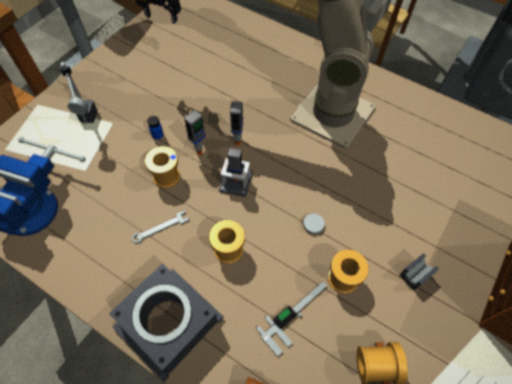

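View pics/top0.png

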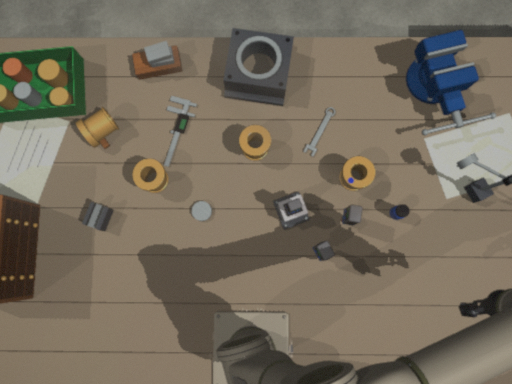

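The scene view shows the stand with the tester at about (235,170), the look-alikes at (195,128) and (236,118), the spotted bushing at (163,165) and the test block at (314,224). In the top view the same things are at (293,208), (352,214) and (324,250), (358,173) and (201,211). I'll enlarge these.

```bash
python3 - <<'E'
import cv2,numpy as np
t=cv2.imread("pics/top0.png"); s=cv2.imread("pics/scene0.png")
def c(im,x,y,w,h,k): return cv2.resize(im[y:y+h,x:x+w],None,fx=k,fy=k,interpolation=cv2.INTER_CUBIC)
# each tile 400x300 -> 8x of 50x37.5
A=c(t,268,186,50,50,8);B=c(t,333,148,50,50,8)
C=c(s,210,144,50,50,8)
D=c(s,140,140,50,50,8)
cv2.imwrite("pics/c1.png",np.hstack([A,B]));cv2.imwrite("pics/c2.png",np.hstack([C,D]))
E
```

```text
(no output)
```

View pics/c1.png

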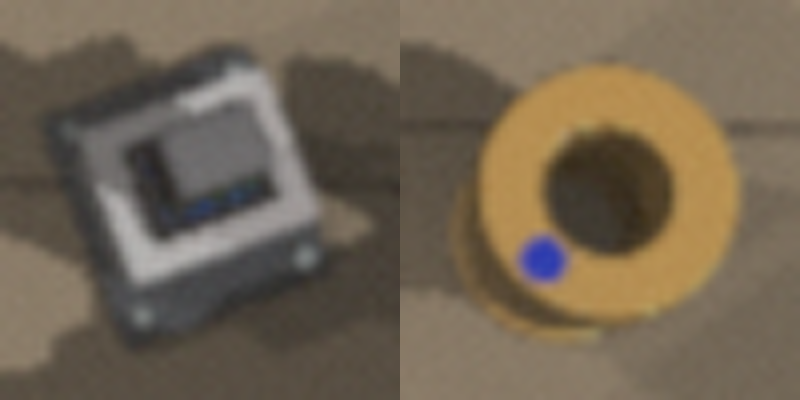

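View pics/c2.png

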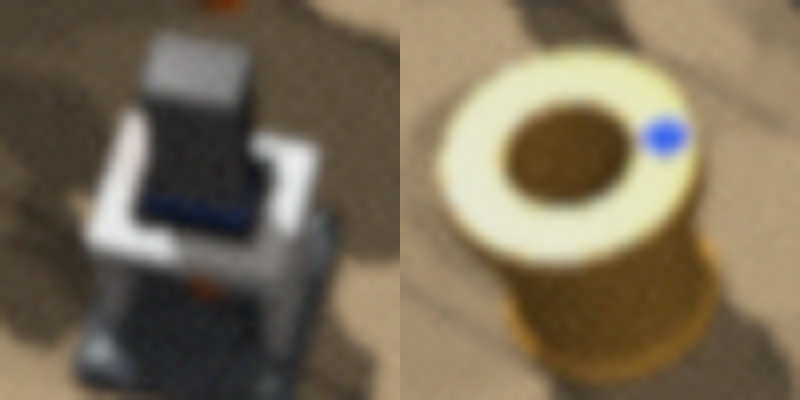

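The tester's handle top is centred at about top (295.2,205) and scene (234.4,152.3). The spot is at top (350.9,180.3) and scene (173,157). The stand's plate corners in the top crop are (85,130), (262,70), (318,215) and (135,280). Next I'll measure against the known heights.

```bash
cat > h.py <<'E'
from workcell import get_obs, optics
import cv2,numpy as np
np.set_printoptions(precision=4,suppress=True)
def ray(n,p):
    c=optics.get_calibration(n);K=c["intrinsics"];T=c["world_from_camera"]
    d=np.linalg.inv(K)@[p[0],p[1],1]; return T[:3,3],T[:3,:3]@[d[0],-d[1],-d[2]]
def at(n,p,z):
    o,d=ray(n,p); return (o+d*(z-o[2])/d[2])
def tri(p,q):
    a,d=ray("top",p);b,e=ray("scene",q)
    s=np.linalg.lstsq(np.c_[d,-e],b-a,rcond=None)[0]; return (a+d*s[0]+b+e*s[1])/2,np.linalg.norm(a+d*s[0]-b-e*s[1])
def crop(u,v,x,y,k): return ((u+.5)/k-.5+x,(v+.5)/k-.5+y)
def proj(n,P):
    c=optics.get_calibration(n);K=c["intrinsics"];T=c["world_from_camera"]
    q=T[:3,:3].T@(np.asarray(P)-T[:3,3]); r=K@[q[0],-q[1],-q[2]]; return r[:2]/r[2]
E
python3 - <<'E'
from h import *
A=lambda u,v:crop(u,v,268,186,8);B=lambda u,v:crop(u-400,v,333,148,8)
C=lambda u,v:crop(u,v,210,144,8);D=lambda u,v:crop(u-400,v,140,140,8)
print("handle",at("top",A(218,152),.164),at("scene",C(199,70),.164),tri(A(218,152),C(199,70)))
hc=[at("top",A(*p),.164) for p in[(160,137),(262,110),(272,165),(180,195)]];print("hcorners",np.array(hc))
pc=np.array([at("top",A(*p),.08) for p in[(85,130),(262,70),(318,215),(135,280)]]);print("plate",pc,pc.mean(0))
for i,j in((0,1),(3,2),(1,2),(0,3)):
    e=pc[j]-pc[i];print(np.linalg.norm(e),np.degrees(np.arctan2(e[1],e[0])))
e=at("top",A(305,257),.01)-at("top",A(143,317),.01);print("bolts",np.degrees(np.arctan2(e[1],e[0])))
print("spot",at("top",B(944-400,259),.1),at("scene",D(665,137),.1),tri(B(544,259),D(665,137)))
print("flange",at("top",B(608,194),.1))
for n,(x,y) in dict(top=(201,211),scene=(314,224)).items():
    im=cv2.cvtColor(cv2.imread(f"pics/{n}0.png"),cv2.COLOR_BGR2HSV)
    w=im[y-18:y+19,x-18:x+19]; m=((w[...,1]<45)&(w[...,2]>105)).astype(np.uint8)
    k,l,s,c=cv2.connectedComponentsWithStats(m); i=1+s[1:,4].argmax()
    p=c[i]+[x-18,y-18];print("block",n,p,s[i],at(n,p,.016))
E
```

```text
handle [ 0.4347 -0.1274  0.164 ] [ 0.4359 -0.1231  0.164 ] (array([ 0.4344, -0.1263,  0.1602]), np.float64(0.003278539265076495))
hcorners [[ 0.44   -0.1065  0.164 ]
 [ 0.4501 -0.1435  0.164 ]
 [ 0.43   -0.1469  0.164 ]
 [ 0.4189 -0.1136  0.164 ]]
plate [[ 0.4531 -0.0832  0.08  ]
 [ 0.4768 -0.1514  0.08  ]
 [ 0.4208 -0.1723  0.08  ]
 [ 0.3955 -0.1021  0.08  ]] [ 0.4366 -0.1272  0.08  ]
0.07221509586273711 -70.84442591130932
0.07458080613282586 -70.10315679366263
0.05975771880196384 -159.53989980219225
0.060715318516444045 -161.787209552989
bolts -69.36048636292284
spot [ 0.5191 -0.303   0.1   ] [ 0.5189 -0.3001  0.1   ] (array([ 0.5187, -0.3022,  0.0985]), np.float64(0.002512321414736202))
flange [ 0.5444 -0.3281  0.1   ]
block top [201.269  210.5906] [  8   8  21  21 342] [0.4315 0.1607 0.016 ]
block scene [313.6628 222.5249] [  7   7  22  20 341] [0.4325 0.1638 0.016 ]
```

send_rows(plan=[[[0, 0, -0.049, 0, 0, -0.14, 1], [0, 0, 0, 0, 0, -0.14, 1], [0, 0, 0, 0, 0, -0.14, 1], [0, 0, 0, 0.129, -0.111, 0, 1], [0, 0, 0, 0.129, -0.111, 0, 1], [0, 0, 0, 0.129, -0.111, 0, 1], [0, 0, 0, 0.129, -0.111, 0, 1], [0, 0, 0, 0.129, -0.111, 0, 1], [0, 0, 0, 0.129, -0.111, 0, 1], [0, 0, 0, 0.129, -0.111, 0, 1], [0, 0, 0, 0.129, -0.111, 0, 1], [0, 0, 0, 0.129, -0.111, 0, 1], [0, 0, 0, 0.129, -0.111, 0, 1], [0, 0, 0, 0.129, -0.111, 0, 1], [0, 0, 0, 0.129, -0.111, 0, 1], [0, 0, 0, 0.129, -0.111, 0, 1], [0, 0, 0, 0.129, -0.111, 0, 1], [0, 0, 0, 0.129, -0.111, 0, 1], [0, 0, 0, 0.129, -0.111, 0, 1]]], squeeze=40)

```text
clock: 1.68
position: [0.4368, -0.1247, 0.3322]
ee_rot: [0.985, 0.174, -0.0, 0.0]
ft_force: [-0.0, -0.8, 0.1]
grip_width: 1.004
grasp_force: 0.0
```

send_rows(plan=[[[0, 0, 0, 0, 0, 0, 1], [0, 0, 0, 0, 0, 0, 1], [0, 0, 0, 0, 0, 0, 1], [0, 0, 0, 0, 0, 0, 1]]])

```text
clock: 2.02
position: [0.436, -0.1274, 0.3321]
ee_rot: [0.985, 0.173, -0.0, 0.0]
ft_force: [0.8, 0.4, 0.1]
grip_width: 1.002
grasp_force: 0.0
```

```bash
cat >> h.py <<'E'
from scipy.spatial.transform import Rotation as R
def go(P,yaw=None):
    "turn and shift (row units) from measured pose to TCP P, tool x at yaw deg, tool down; shift in axes before turn"
    o=get_obs();r=R.from_quat(o["ee_rot"]); x=r.as_matrix()[:,0]
    print("t",o["clock"],"P",o["position"],"yaw",np.degrees(np.arctan2(x[1],x[0])),"z",r.as_matrix()[:,2],"F",o["ft_force"],"grip",o["grip_width"],o["grasp_force"])
    if yaw is not None:
        a=np.radians(yaw);t=R.from_matrix(np.array([[np.cos(a),np.sin(a),0],[np.sin(a),-np.cos(a),0],[0,0,-1]]))
        print("turn",(r.inv()*t).as_rotvec()/1.5); r=t
    print("shift in target axes",r.inv().apply(np.array(P)-o["position"])/.2)
E
python3 - <<'E'
from h import *
go([.436,-.126,.144],20)
print(tri((352,212),(193,117)),tri((323,248),(236,104)))
E
```

```text
t 2.0167 P [ 0.436  -0.1274  0.3321] yaw 19.91399806090919 z [-0.0005 -0.0001 -1.    ] F [0.8461 0.4218 0.0947] grip 1.001769830830818 0.0
turn [-0.0001  0.0003 -0.001 ]
shift in target axes [ 0.0022 -0.0066  0.9405]
(array([ 0.4121, -0.2884,  0.1889]), np.float64(0.0028504216659424033)) (array([ 0.3095, -0.2021,  0.2051]), np.float64(0.0021629862414050825))
```

send_rows(plan=[[[0, 0, 0, 0.002, -0.006, 0.16, 1], [0, 0, 0, 0, 0, 0.16, 1], [0, 0, 0, 0, 0, 0.16, 1], [0, 0, 0, 0, 0, 0.16, 1], [0, 0, 0, 0, 0, 0.1, 1], [0, 0, 0, 0, 0, 0.1, 1], [0, 0, 0, 0, 0, 0.1, 1], [0, 0, 0, 0, 0, 0, 1], [0, 0, 0, 0, 0, 0, 1], [0, 0, 0, 0, 0, 0, 1]]])

```text
clock: 2.85
position: [0.4369, -0.1257, 0.1454]
ee_rot: [0.985, 0.173, 0.0, 0.0]
ft_force: [-0.1, 0.3, -0.3]
grip_width: 0.997
grasp_force: 0.0
```

```bash
python3 - <<'E'
from h import *
go([.436,-.126,.144],20)
im=optics.camera("scene")[:,:,::-1]
t=optics.camera("top")[:,:,::-1]
cv2.imwrite("pics/c3.png",np.hstack([cv2.resize(im[120:220,185:285],None,fx=4,fy=4,interpolation=2),cv2.resize(t[160:260,245:345],None,fx=4,fy=4,interpolation=2)]))
E
```

```text
t 2.85 P [ 0.4369 -0.1257  0.1454] yaw 19.957749258647382 z [ 0.001  -0.0005 -1.    ] F [-0.0686  0.2564 -0.344 ] grip 0.997196243983137 0.0
turn [ 0.0005 -0.0006 -0.0005]
shift in target axes [-0.0046 -0.0003  0.0072]
```

View pics/c3.png

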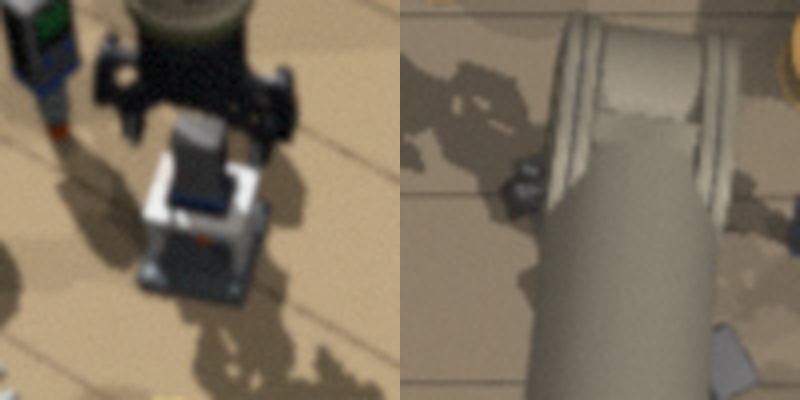

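The scene crop shows the handle top at about crop (200,130), full px (235,152), between the open fingers. The fingertips look high, near crop (135,135) and (265,160). I'll check this against projection.

```bash
python3 - <<'E'
from h import *
o=get_obs();M=R.from_quat(o["ee_rot"]).as_matrix();P=o["position"]
f=lambda q:(proj("scene",P+M@np.array(q))-[185,120])*4
for q in([0,0,0],[0,.05,.017],[0,-.05,.017],[0,.05,.004],[0,-.05,.004],[0,0,-.056],[0,0,-.02]): print(q,f(q))
E
```

```text
[0, 0, 0] [194.7358 143.4384]
[0, 0.05, 0.017] [131.2992 143.4907]
[0, -0.05, 0.017] [260.1386 169.8223]
[0, 0.05, 0.004] [130.1707 133.3735]
[0, -0.05, 0.004] [260.1707 159.8619]
[0, 0, -0.056] [192.2209  97.7725]
[0, 0, -0.02] [193.8605 127.5445]
```

The fingertips match the prediction, and the gripper and handle share the same shift of about 1 px in the scene view. So the grasp is centred, and I'll close.

send_rows(plan=[[[0, 0, 0, -0.003, 0.002, 0.007, 0.6], [0, 0, 0, 0, 0, 0, 0.5], [0, 0, 0, 0, 0, 0, 0.4], [0, 0, 0, 0, 0, 0, 0.3], [0, 0, 0, 0, 0, 0, 0.2], [0, 0, 0, 0, 0, 0, 0.2], [0, 0, 0, 0, 0, 0, 0.2], [0, 0, 0, 0, 0, 0, 0.2], [0, 0, 0, 0, 0, 0, 0.2], [0, 0, 0, 0, 0, 0, 0.2]]], squeeze=50)

```text
clock: 3.78
position: [0.4363, -0.1258, 0.1433]
ee_rot: [0.985, 0.174, 0.0, 0.0]
ft_force: [-1.3, 0.5, 4.9]
grip_width: 0.441
grasp_force: 50.1
```

send_rows(plan=[[[0, 0, 0, 0, 0, 0, 0.2], [0, 0, 0, 0, 0, 0, 0.2], [0, 0, 0, 0, 0, 0, 0.2], [0, 0, 0, 0, 0, 0, 0.2]]])

```text
clock: 4.12
position: [0.4363, -0.1258, 0.1432]
ee_rot: [0.985, 0.174, 0.0, 0.0]
ft_force: [-0.7, -0.7, 5.4]
grip_width: 0.441
grasp_force: 50.1
```

send_rows(plan=[[[0, 0, 0, 0, 0, -0.03, 0.2], [0, 0, 0, 0, 0, -0.06, 0.2], [0, 0, 0, 0, 0, -0.1, 0.2], [0, 0, 0, 0, 0, -0.1, 0.2], [0, 0, 0, 0, 0, -0.1, 0.2], [0, 0, 0, 0, 0, -0.1, 0.2], [0, 0, 0, 0, 0, -0.1, 0.2], [0, 0, 0, 0, 0, -0.1, 0.2], [0, 0, 0, 0, 0, -0.1, 0.2], [0, 0, 0, 0, 0, -0.1, 0.2], [0, 0, 0, 0, 0, -0.05, 0.2], [0, 0, 0, 0, 0, 0, 0.2], [0, 0, 0, 0, 0, 0, 0.2], [0, 0, 0, 0, 0, 0, 0.2]]])

```text
clock: 5.28
position: [0.4356, -0.1256, 0.3295]
ee_rot: [0.985, 0.174, -0.001, -0.001]
ft_force: [-0.4, 0.1, -2.6]
grip_width: 0.444
grasp_force: 50.3
```

```bash
python3 - <<'E'
from h import *
go([.432,.161,.24],20)
im=optics.camera("scene")[:,:,::-1]
p=proj("scene",get_obs()["position"]);x,y=map(int,p-[40,50]);print(x,y)
cv2.imwrite("pics/c4.png",cv2.resize(im[y:y+100,x:x+80],None,fx=6,fy=6,interpolation=2))
E
```

```text
t 5.2833 P [ 0.4356 -0.1256  0.3295] yaw 20.01760086828914 z [-0.0018  0.0007 -1.    ] F [-0.4223  0.1488 -2.6186] grip 0.44397508920695133 50.28110146522522
turn [-0.0009  0.001   0.0002]
shift in target axes [ 0.4733 -1.3525  0.4476]
191 64
```

View pics/c4.png

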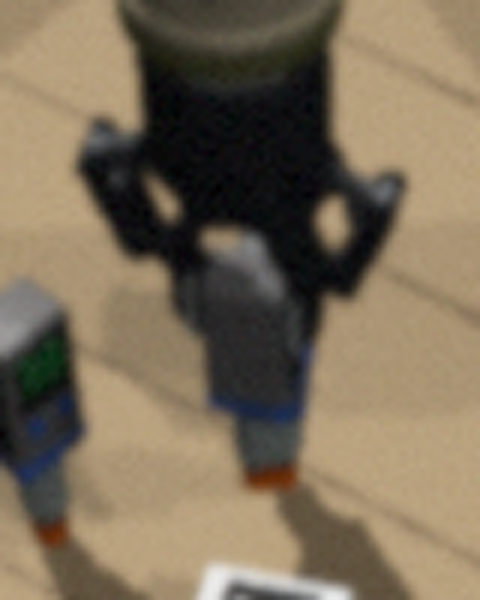

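The tester is out and hanging upright, with the tip at about crop (270,480). I'll move above the block.

send_rows(plan=[[[0, 0, 0, 0.025, -0.07, 0, 0.2], [0, 0, 0, 0.05, -0.142, 0, 0.2], [0, 0, 0, 0.05, -0.142, 0, 0.2], [0, 0, 0, 0.05, -0.142, 0, 0.2], [0, 0, 0, 0.05, -0.142, 0, 0.2], [0, 0, 0, 0.05, -0.142, 0, 0.2], [0, 0, 0, 0.05, -0.142, 0, 0.2], [0, 0, 0, 0.05, -0.142, 0, 0.2], [0, 0, 0, 0.05, -0.142, 0, 0.2], [0, 0, 0, 0.05, -0.142, 0, 0.2], [0, 0, 0, 0, 0, 0.1, 0.2], [0, 0, 0, 0, 0, 0.15, 0.2], [0, 0, 0, 0, 0, 0.15, 0.2], [0, 0, 0, 0, 0, 0.15, 0.2], [0, 0, 0, 0, 0, 0.15, 0.2], [0, 0, 0, 0, 0, 0.1, 0.2], [0, 0, 0, 0, 0, 0, 0.2], [0, 0, 0, 0, 0, 0, 0.2], [0, 0, 0, 0, 0, 0, 0.2]]])

```text
clock: 6.92
position: [0.4335, 0.1605, 0.1719]
ee_rot: [0.985, 0.174, 0.0, -0.0]
ft_force: [0.4, 0.6, -1.5]
grip_width: 0.441
grasp_force: 50.5
```

```bash
python3 - <<'E'
from h import *
print("old tip",(proj("scene",[.4356,-.1256,.3295-.1252])-[191,64])*6)
go([.432,.161,.145],20)
im=optics.camera("scene")[:,:,::-1];t=optics.camera("top")[:,:,::-1]
P=get_obs()["position"]
p=proj("scene",P-[0,0,.1252]);x,y=map(int,p-[50,75]);print("tip crop",(p-[x,y])*6, "face crop",(proj("scene",[.4325,.1638,.016])-[x,y])*6)
cv2.imwrite("pics/c5.png",cv2.resize(im[y:y+100,x:x+100],None,fx=6,fy=6,interpolation=2))
E
```

```text
old tip [253.8586 477.1419]
t 6.9167 P [0.4335 0.1605 0.1719] yaw 20.027764943409498 z [ 0.0009  0.0005 -1.    ] F [ 0.3793  0.6363 -1.5437] grip 0.44140514087442967 50.48883676528931
turn [-0.0002 -0.0007  0.0003]
shift in target axes [-0.0061 -0.0047  0.1345]
tip crop [305.021  454.3607] face crop [304.0047 483.1853]
```

View pics/c5.png

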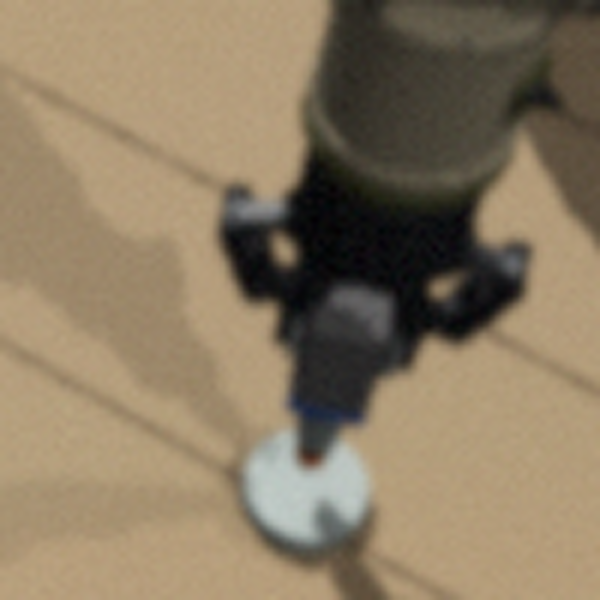

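The foot is at crop (312,458) and the block face centre at (306,484), so the landing should be within about 3 mm of the middle. Descending.

send_rows(plan=[[[0, 0, 0, 0, 0.003, 0.05, 0.2], [0, 0, 0, 0, 0, 0.05, 0.2], [0, 0, 0, 0, 0, 0.03, 0.2], [0, 0, 0, 0, 0, 0, 0.2], [0, 0, 0, 0, 0, 0, 0.2], [0, 0, 0, 0, 0, 0, 0.2]]])

```text
clock: 7.52
position: [0.4333, 0.1598, 0.145]
ee_rot: [0.985, 0.174, 0.0, -0.0]
ft_force: [1.3, -0.5, -1.7]
grip_width: 0.439
grasp_force: 50.6
```

send_rows(plan=[[[0, 0, 0, 0, 0, 0.01, 0.2], [0, 0, 0, 0, 0, 0.01, 0.2], [0, 0, 0, 0, 0, 0, 0.2], [0, 0, 0, 0, 0, 0, 0.2]]])

```text
clock: 7.85
position: [0.4335, 0.1596, 0.1411]
ee_rot: [0.985, 0.174, 0.0, 0.0]
ft_force: [0.3, -0.2, 0.4]
grip_width: 0.44
grasp_force: 50.9
```

send_rows(plan=[[[0, 0, 0, 0, 0, 0.01, 0.2], [0, 0, 0, 0, 0, 0.006, 0.2], [0, 0, 0, 0, 0, 0, 0.2], [0, 0, 0, 0, 0, 0, 0.2]]])

```text
clock: 8.18
position: [0.4335, 0.1596, 0.1378]
ee_rot: [0.985, 0.174, 0.0, 0.0]
ft_force: [0.7, 0.4, 2.1]
grip_width: 0.439
grasp_force: 51.1
```

```bash
python3 -c "
from h import *
go([.4333,.16,.136],20)"
```

```text
t 8.1833 P [0.4335 0.1596 0.1378] yaw 20.012930360195597 z [ 0.0005  0.0001 -1.    ] F [0.6939 0.4367 2.1423] grip 0.43944721890587024 51.08253836631775
turn [ 0.0001 -0.0003  0.0002]
shift in target axes [-0.0003 -0.002   0.0092]
```

send_rows(plan=[[[0, 0, 0, 0, 0, 0.008, 0.2], [0, 0, 0, 0, 0, 0, 0.2], [0, 0, 0, 0, 0, 0, 0.2], [0, 0, 0, 0, 0, 0, 0.2]]])

```text
clock: 8.52
position: [0.4335, 0.1596, 0.1362]
ee_rot: [0.985, 0.174, 0.0, 0.0]
ft_force: [-0.1, -0.9, 4.1]
grip_width: 0.438
grasp_force: 51.2
```

send_rows(plan=[[[0, 0, 0, 0, 0, 0, 0.2], [0, 0, 0, 0, 0, 0, 0.2], [0, 0, 0, 0, 0, 0, 0.2], [0, 0, 0, 0, 0, 0, 0.2], [0, 0, 0, 0, 0, 0, 0.2], [0, 0, 0, 0, 0, 0, 0.2], [0, 0, 0, 0, 0, 0, 0.2], [0, 0, 0, 0, 0, 0, 0.2], [0, 0, 0, 0, 0, 0, 0.2], [0, 0, 0, 0, 0, 0, 0.2], [0, 0, 0, 0, 0, 0, 0.2], [0, 0, 0, 0, 0, 0, 0.2], [0, 0, 0, 0, 0, 0, 0.2]]])

```text
clock: 9.6
position: [0.4333, 0.1596, 0.1361]
ee_rot: [0.985, 0.174, 0.0, 0.0]
ft_force: [2.0, 0.4, 4.6]
grip_width: 0.445
grasp_force: 51.2
```

```bash
python3 - <<'E'
from h import *
go([.4333,.16,.136],20)
im=optics.camera("scene")[:,:,::-1]
P=get_obs()["position"]
p=proj("scene",P-[0,0,.119]);x,y=map(int,p-[20,35]);print("tip crop",(p-[x,y])*10)
cv2.imwrite("pics/c6.png",cv2.resize(im[y:y+50,x:x+45],None,fx=10,fy=10,interpolation=2))
E
```

```text
t 9.6 P [0.4333 0.1596 0.1361] yaw 20.012103166403822 z [ 0.0002 -0.     -1.    ] F [2.0419 0.3983 4.6381] grip 0.44536526097621376 51.22285187244415
turn [ 0.0001 -0.0001  0.0001]
shift in target axes [ 0.0006 -0.002   0.0006]
tip crop [203.9213 358.8704]
```

View pics/c6.png

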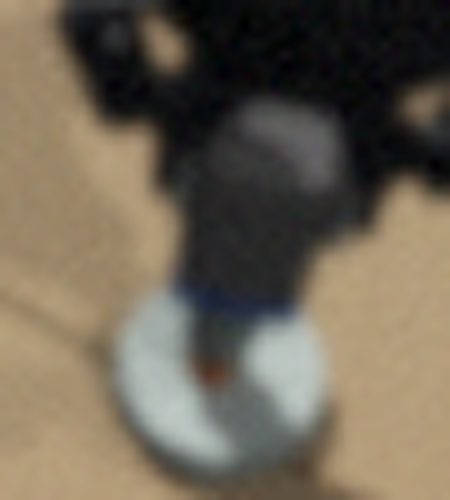

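The foot at crop (212,375) sits about 2 mm from the face centre at (220,375), roughly half way in and held for over a second. I'll lift off and go to the marked bushing.

send_rows(plan=[[[0, 0, 0, 0, 0, -0.04, 0.2], [0, 0, 0, 0, 0, -0.08, 0.2], [0, 0, 0, 0, 0, -0.15, 0.2], [0, 0, 0, 0, 0, -0.15, 0.2], [0, 0, 0, 0, 0, -0.15, 0.2], [0, 0, 0, 0, 0, -0.15, 0.2], [0, 0, 0, 0, 0, -0.15, 0.2], [0, 0, 0, 0, 0, -0.15, 0.2], [0, 0, 0, 0, 0, -0.1, 0.2], [0, 0, 0, 0, 0, 0, 0.2]]])

```text
clock: 10.48
position: [0.4335, 0.1603, 0.3637]
ee_rot: [0.985, 0.174, 0.002, 0.0]
ft_force: [0.6, 0.7, -1.9]
grip_width: 0.441
grasp_force: 50.9
```

send_rows(plan=[[[0, 0, 0, -0.014, 0.083, 0, 0.2], [0, 0, 0, -0.028, 0.166, 0, 0.2], [0, 0, 0, -0.028, 0.166, 0, 0.2], [0, 0, 0, -0.028, 0.166, 0, 0.2], [0, 0, 0, -0.028, 0.166, 0, 0.2], [0, 0, 0, -0.028, 0.166, 0, 0.2], [0, 0, 0, -0.028, 0.166, 0, 0.2], [0, 0, 0, -0.028, 0.166, 0, 0.2], [0, 0, 0, -0.028, 0.166, 0, 0.2], [0, 0, 0, -0.028, 0.166, 0, 0.2], [0, 0, 0, -0.028, 0.166, 0, 0.2], [0, 0, 0, -0.028, 0.166, 0, 0.2], [0, 0, 0, -0.028, 0.166, 0, 0.2], [0, 0, 0, -0.028, 0.166, 0, 0.2], [0, 0, 0, -0.01, 0.077, 0, 0.2], [0, 0, 0, 0, 0, 0, 0.2], [0, 0, 0, 0, 0, 0, 0.2], [0, 0, 0, 0, 0, 0, 0.2]]])

```text
clock: 11.98
position: [0.5189, -0.3012, 0.3593]
ee_rot: [0.985, 0.175, -0.0, -0.001]
ft_force: [0.0, 0.8, -1.9]
grip_width: 0.441
grasp_force: 50.6
```

```bash
python3 -c "
from h import *
go([.519,-.3025,.237],20)"
```

```text
t 11.9833 P [ 0.5189 -0.3012  0.3593] yaw 20.10363118759976 z [-0.0013  0.0017 -1.    ] F [ 0.0246  0.7899 -1.9286] grip 0.4412961010045749 50.63966989517212
turn [-0.0013  0.0004  0.0012]
shift in target axes [-0.0016  0.0065  0.6117]
```

Descend to about 12 mm above the spot, then look.

send_rows(plan=[[[0, 0, 0, -0.002, 0.006, 0.1, 0.2], [0, 0, 0, 0, 0, 0.14, 0.2], [0, 0, 0, 0, 0, 0.14, 0.2], [0, 0, 0, 0, 0, 0.13, 0.2], [0, 0, 0, 0, 0, 0.1, 0.2], [0, 0, 0, 0, 0, 0, 0.2], [0, 0, 0, 0, 0, 0, 0.2], [0, 0, 0, 0, 0, 0, 0.2], [0, 0, 0, 0, 0, 0, 0.2]]])

```text
clock: 12.73
position: [0.5199, -0.3037, 0.2402]
ee_rot: [0.985, 0.174, 0.001, 0.001]
ft_force: [0.0, -0.3, -1.3]
grip_width: 0.439
grasp_force: 50.6
```

```bash
python3 - <<'E'
from h import *
go([.519,-.3025,.2252],20)
ims=np.mean([optics.camera("scene")[:,:,::-1].astype(float) for _ in range(4)],0).astype(np.uint8)
P=get_obs()["position"]
f=lambda q:(proj("scene",q)-[145,125])*10
print("tip now",f(P-[0,0,.1252]),"tip landed",f([*P[:2],.1]),"spot0",(np.array([173.1,157.1])-[145,125]+.5)*10-5)
cv2.imwrite("pics/c7.png",cv2.resize(ims[125:180,145:205],None,fx=10,fy=10,interpolation=2))
E
```

```text
t 12.7333 P [ 0.5199 -0.3037  0.2402] yaw 20.046375654354662 z [ 0.0025 -0.0014 -1.    ] F [ 0.0356 -0.3134 -1.2914] grip 0.4389485455692417 50.59953331947327
turn [ 0.0015 -0.0012  0.0005]
shift in target axes [-0.0022 -0.007   0.075 ]
tip now [258.9528 286.0329] tip landed [266.2792 312.1706] spot0 [281. 321.]
```

View pics/c7.png

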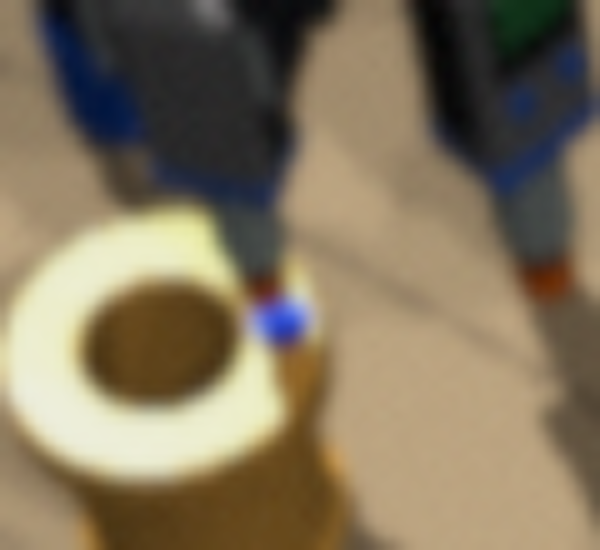

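The foot end is at about crop (262,283), predicted (259,286), and the spot is at (281,321). The landing would be about 3 mm off toward -y, so I'll shift slightly, go lower and look again.

send_rows(plan=[[[0, 0, 0, 0, -0.011, 0.03, 0.2], [0, 0, 0, 0, 0, 0.03, 0.2], [0, 0, 0, 0, 0, 0, 0.2], [0, 0, 0, 0, 0, 0, 0.2], [0, 0, 0, 0, 0, 0, 0.2], [0, 0, 0, 0, 0, 0, 0.2]]])

```text
clock: 13.43
position: [0.5182, -0.3019, 0.2261]
ee_rot: [0.985, 0.174, -0.0, -0.0]
ft_force: [0.5, 0.3, -1.7]
grip_width: 0.44
grasp_force: 50.8
```

```bash
python3 - <<'E'
from h import *
go([.519,-.3015,.2252],20)
ims=np.mean([optics.camera("scene")[:,:,::-1].astype(float) for _ in range(6)],0).astype(np.uint8)
tt=np.mean([optics.camera("top")[:,:,::-1].astype(float) for _ in range(3)],0).astype(np.uint8)
P=get_obs()["position"]; print(P)
f=lambda q:(proj("scene",q)-[155,135])*15
print("tip now",f(P-[0,0,.1252]),"tip landed",f([*P[:2],.1]),"spot0",(np.array([173.1,157.1])-[155,135])*15)
cv2.imwrite("pics/c8.png",np.hstack([cv2.resize(ims[135:175,155:185],None,fx=15,fy=15,interpolation=2)[:600],cv2.resize(tt[150:225,330:373],None,fx=8,fy=8,interpolation=2)[:,:340]]))
E
```

```text
t 13.4333 P [ 0.5182 -0.3019  0.2261] yaw 20.00568169454981 z [-0.0003 -0.     -1.    ] F [ 0.5334  0.3285 -1.6547] grip 0.43958677377421956 50.76824426651001
turn [-0.      0.0002  0.0001]
shift in target axes [ 0.0045 -0.0002  0.0044]
[ 0.5183 -0.3018  0.2261]
tip now [260.1472 316.9058] tip landed [260.8741 319.5238] spot0 [271.5 331.5]
```

View pics/c8.png

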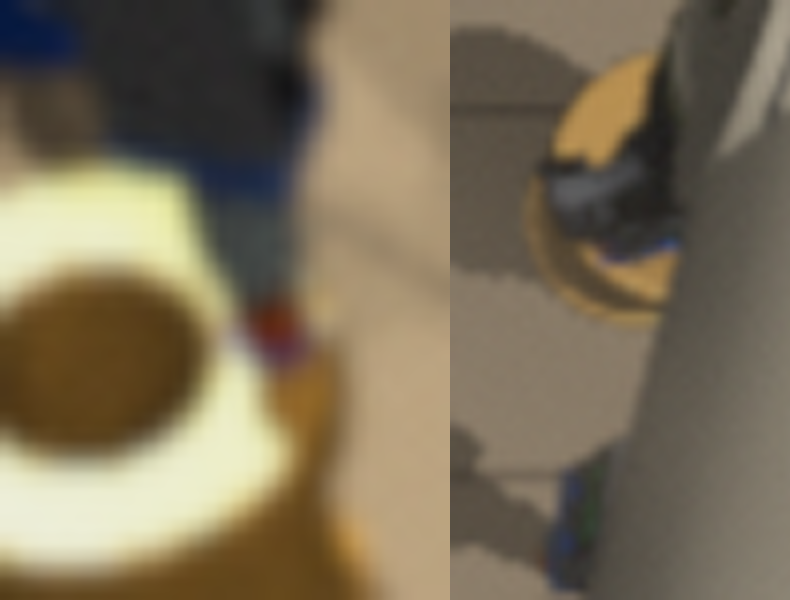

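In the scene view an even blue rim shows around the foot: orange spans crop x 245 to 307, spot centre about (272,331). It is centred within about 1 mm. I'll make a tiny trim and press.

send_rows(plan=[[[0, 0, 0, 0.004, 0.004, 0, 0.2], [0, 0, 0, 0, 0, 0, 0.2], [0, 0, 0, 0, 0, 0.008, 0.2], [0, 0, 0, 0, 0, 0.008, 0.2], [0, 0, 0, 0, 0, 0, 0.2], [0, 0, 0, 0, 0, 0, 0.2], [0, 0, 0, 0, 0, 0, 0.2]]])

```text
clock: 14.47
position: [0.5195, -0.3023, 0.2233]
ee_rot: [0.985, 0.174, 0.0, 0.0]
ft_force: [0.9, -1.2, 1.9]
grip_width: 0.44
grasp_force: 51.1
```

```bash
python3 -c "
from h import *
go([.519,-.3023,.2202],20)"
```

```text
t 14.4667 P [ 0.5195 -0.3023  0.2233] yaw 20.012726082733735 z [ 0.0006 -0.0004 -1.    ] F [ 0.874  -1.2428  1.9245] grip 0.4403078729328123 51.119266748428345
turn [ 0.0004 -0.0003  0.0001]
shift in target axes [-0.0023 -0.0009  0.0153]
```

send_rows(plan=[[[0, 0, 0, 0, 0, 0.01, 0.2], [0, 0, 0, 0, 0, 0, 0.2], [0, 0, 0, 0, 0, 0, 0.2], [0, 0, 0, 0, 0, 0, 0.2], [0, 0, 0, 0, 0, 0, 0.2]]])

```text
clock: 14.88
position: [0.5195, -0.3023, 0.2211]
ee_rot: [0.985, 0.174, 0.0, 0.0]
ft_force: [0.4, -0.4, 3.3]
grip_width: 0.438
grasp_force: 51.3
```

```bash
python3 - <<'E'
from h import *
F=[];S=[];Z=[]
for _ in range(12):
    S.append(optics.camera("scene")[:,:,::-1].astype(float));o=get_obs();F.append(o["ft_force"]);Z.append(o["position"])
print(np.mean(F,0),np.std(F,0),np.mean(Z,0),np.std(Z,0),o["clock"])
ims=np.mean(S,0).astype(np.uint8)
cv2.imwrite("pics/c9.png",cv2.resize(ims[135:175,155:185],None,fx=15,fy=15,interpolation=2))
E
```

```text
[ 1.1897 -0.4229  3.1587] [0.6759 0.5387 0.5097] [ 0.5194 -0.3023  0.221 ] [0. 0. 0.] 15.4833
```

View pics/c9.png

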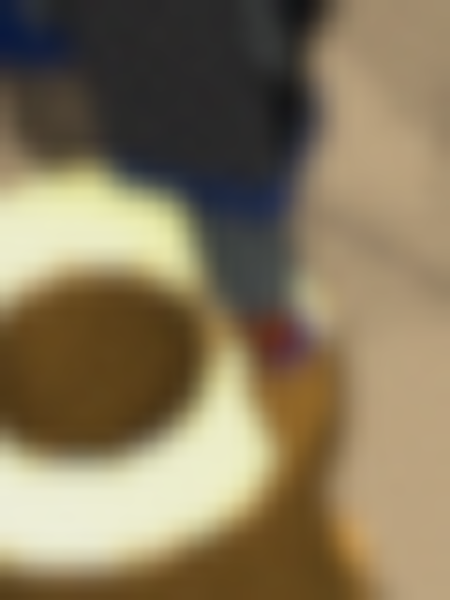

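The foot is on the spot, orange spanning crop x 248 to 298 with a thin blue rim. Net force is about 5.1 N, so the foot is half way in. I'll hold a bit longer, then hand in.

send_rows(plan=[[[0, 0, 0, 0, 0, 0, 0.2], [0, 0, 0, 0, 0, 0, 0.2], [0, 0, 0, 0, 0, 0, 0.2], [0, 0, 0, 0, 0, 0, 0.2], [0, 0, 0, 0, 0, 0, 0.2], [0, 0, 0, 0, 0, 0, 0.2], [0, 0, 0, 0, 0, 0, 0.2], [0, 0, 0, 0, 0, 0, 0.2], [0, 0, 0, 0, 0, 0, 0.2], [0, 0, 0, 0, 0, 0, 0.2]]])

```text
clock: 16.32
position: [0.5193, -0.3023, 0.221]
ee_rot: [0.985, 0.174, 0.0, 0.0]
ft_force: [1.1, -1.1, 3.6]
grip_width: 0.442
grasp_force: 51.2
```

```bash
python3 -c "
from workcell import job
print(job.hand_in())"
```

```text
the job is handed in; nothing more can be done
None
```

Job handed in at about 16 s: the tester was checked on the test block for over a second, about 2 mm off its middle, and is now held upright on the blue spot, about 1 mm off its centre by eye, foot about half way in at about 5 N; the hand-in gave no verdict.

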